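# Set the griddle to cleaning and open the cleaner's safety cap

## Task

The griddle is due for cleaning: turn its dial back from cooking to the green cleaning mark and let it click in there. Then open the blue bottle of griddle cleaner: press its orange safety cap down, twist it counter-clockwise while it is down, and lift it off. Finish still holding the cap in the gripper, upright and still, straight above the bottle's mouth with about 5 to 10 cm of air between them, and leave the pump bottle and the ramekin where they stand.

Things in the scene. Friction and masses are not known exactly. Their poses are not given: they have to be found in the camera images.
- griddle: Square black nonstick electric griddle, fixed to the slab. Origin on the slab under the dial's axis; x and y are its own level axes. A 120 x 120 x 55 mm steel control box is centred on the origin; the plate (270 x 270 mm, rim top 58 mm high) lies beyond it, towards its +x, from x = 70 to 340 mm and y = -60 to 210 mm.
- dial (a joint): Detented dial on the griddle's control box, rad; grows turning clockwise seen from above. Detents at 0 (white mark, off), 0.6 (green, cleaning), 1.2 (orange, cooking), 1.8 (red, hot); let go, it snaps into the nearest. About 0.1 N m carries it over a detent. In the griddle's frame the pointer's bearing (counter-clockwise from x) is 0.9 minus this value.
- green_mark (a point): Centre of the green mark, a flat dot 12 mm across on the control box, 55 mm above the slab, 42 mm from the dial's axis. The white, orange and red dots lie on the same circle.
- dial_grip (a point): Grip point on the dial's vertical axis, 84 mm above the slab. Its x axis points along the dial's pointer (the white-striped end of the bar). The grip is an upright bar 50 mm long along x, 14 mm wide along y, 30 mm high: from 22 mm below this point to 8 mm above it, standing on a black disc of 54 mm diameter.
- cleaner: Blue plastic bottle of griddle cleaner with a pale label, 80 mm across, clamped in a steel-and-black counter holder (100 x 100 mm foot), so that it neither moves nor turns. Origin on the slab under its axis, z up. The bottle's shoulder slopes from 40 mm radius at 105 mm height to the neck, 16 mm radius, at 123 mm.
- mouth (a point): Centre of the bottle's mouth, the top of its neck, 159.5 mm above the slab on the bottle's axis.
- cap_center (a point): Centre, half-way up, of the orange push-and-turn safety cap: round, ribbed, 50 mm across, 40 mm high, loose (about 40 g), z up; the white stripe on top lies along its x axis. Shut, its centre is 10.5 mm above the mouth point and its x axis lies along the bottle's. It is clear of the neck once raised 10 mm above its shut height. How it opens: see plunger.
- plunger (a joint): How far the cap is pushed down against its spring (5 N + 1.2 N/mm), m: 0 up or off, 0.0105 bottomed. Push 0.007 to 0.010 straight down, keep it down and turn counter-clockwise seen from above to 1.0-1.37 rad from shut (middle 1.19, firm stop beyond); there it lifts straight off. Turning unpressed, turning clockwise or pulling is blocked.
- pump_center (a point): Bystander: empty stainless pump bottle, 68 mm across, 193 mm high with its pump head, standing loose; this point is 90 mm above its foot.
- ramekin_center (a point): Bystander: blue ceramic ramekin, 86 mm across, 50 mm high; its centre.
Not all that is in view belongs to the job. Of the things that look like the part that bears cap_center, the largest one is meant.

How it is judged:
By the outcome, as a careful person would: the job done as asked, in the order asked, and still so for the second after the job is handed in, while the arm keeps its last pose, push and grip.
It also fails if it takes over 54 s, if anything falls off the work surface, if the arm or the gripper's body presses on something with over 40 N, if the wrist force passes 120 N, or if a joint passes its speed limit or range.

## Robot

A 6-joint arm with a two-finger parallel gripper is mounted at the origin on the work surface. World frame = base frame: x ahead of the robot, y to its left, z up, the work surface at z = 0. Lengths are in m, angles in rad, forces in N, time in s.
With the tool pointing down it reaches from about 0.35 to 0.975 m from the base axis. Payload 4.9 kg.
Tool frame: the origin (TCP) lies on the centre line of the jaws, within the pads' length; the fingertips stand 14 mm ahead of it and the grasp point (between the pads) lies 5 mm behind it (manip.nose_length is the distance from the TCP to the fingertips, in m); z points along the fingers, y is the line along which they close (so a half turn about z gives the same grasp; the last joint's range is limited). The gripper opens to 85 mm and grips with 20 to 120 N. Pads are 22 mm wide; open, the fingers measure 114 mm over their backs; the gripper's body (76 mm by 85 mm) begins 54 mm behind the grasp point. The pads swing forward as they close: fully open they stand 13 mm farther back than shut.
Start: joints at [-1.384, 0.053, 1.613, -0, 1.476, -0.119], TCP at [0.188, -0.596, 0.245] pointing down, gripper open.
Joint ranges: [-3.01, 3.01], [-1.01, 2.22], [0.06, 2.58], [-1.02, 4.17], [0.09, 2.62], [-3.14, 3.14]. Speed limits (rad/s): [2.57, 2.57, 3.14, 3.14, 3.14, 3.14].

## Interface

Orientations are given as a unit quaternion [w, x, y, z].
In Python, from plant import manip, imaging gives the robot as it stands.
- The arm moves only by the tool play_rows, never from a script. Its argument "commands" is a list of rows, each a list of 6 numbers: the shift along the tool's x, y, z in mm, then the turn, a rotation vector about the tool's x, y, z in degrees. A call has 1 to 5 rows; each row shifts and turns the commanded pose from where the row before left it, along the tool's axes as they then stand; what a row does not reach is not made up. A row lasts 1/12 s, in which the tool goes at most 41.7 mm and 7.16 degrees, less where a joint would pass 70% of its speed; a pose out of reach is approached as far as the arm can. A call is refused whole if a number of a shift passes 41.7 or a number of a turn 7.16, either way. A call with a gripper value outside its range is refused whole. "hand" is the finger opening in mm, from 0 to 85.4, set as the call begins (left out, the last holds). The fingers move at their own pace and stop on an object; the grip force is fixed at half the most. Time passes only in rows, so rows that do not move let the fingers close. It gives the time, the measured TCP pose, the force, the opening and the grip force at its end, in the units of the state.
- manip.state(): the state, without advancing time (a new reading comes with each control period).
- imaging.grab_frame(name): name is "scene" or "top" or "wrist"; returns a dict with "image" (420x560x3 uint8, red, green, blue), "fx", "fy", "cx", "cy" (pixels), "R" (3x3) and "t" (3): a world point X has camera coordinates R X + t; the wrist camera has in their place "mount" (4x4, takes a point from camera to tool coordinates, whose origin is the TCP and whose axes are the flange's). Camera axes: x right, y down, z forward; pixel columns grow to the right and rows downward; lengths in m; the calibration is good to about 2 mm. A picture is of the moment at which its call begins: read the wrist's pose just before it. There is no depth.
- manip.job_done(): hands the job in; it is judged then, once.
The state is a dict: "time": time; "joint_pos": joint angles; "joint_vel": joint speeds; "joint_efforts": joint torques, N m; "tool_pos": TCP position; "tool_rot": TCP orientation; "contact_force": force on the tool from outside, world axes, zero at the start; "ft_torque": the same for the moment, N m; "gripper_width": opening from 0.0 (shut) to 1.0 (fully open); "grasp_force": force on a finger pad.
Only numpy, scipy, OpenCV 4.12 (cv2) and the standard library are available. Lean on these libraries where they do the work, as an engineer would, in place of code of your own. Each camera call takes 0.05 s, during which the arm holds its last target. There are 200 camera calls.

## Working session

There is one attempt and no reset: what is moved stays moved. The work goes in short steps, Python scripts to look and compute and a tool call to move; the robot and the scene stay as the last step left them, time stands still between calls to the robot, and variables do not carry over. Pictures are saved under pics/ and viewed, at most 10 in all, crops included, and the job is handed in when it is done.

Besides the shell and the picture viewer there is one more tool, called after ">>>" as name(argument=value, ...) on one line, values as JSON. play_rows: Moves the arm, as the interface text tells. Its arguments: {"type":"object","properties":{"commands":{"type":"array","items":{"type":"array","items":{"type":"number"}}},"hand":{"type":"number"}},"required":["commands"]}

```bash
mkdir -p pics; ls
cat > h.py <<'E'
import numpy as np, cv2, json
from plant import manip, imaging
def save(n,im): cv2.imwrite(n,cv2.cvtColor(im,cv2.COLOR_RGB2BGR))
def ray(f,u,v,z):
    R=np.array(f["R"]);t=np.array(f["t"]);C=-R.T@t
    d=R.T@np.array([(u-f["cx"])/f["fx"],(v-f["cy"])/f["fy"],1.])
    return C+d*(z-C[2])/d[2]
E
python3 - <<'E'
from h import *
s=manip.state();print(s)
import pickle
fs={}
for n in("scene","top","wrist"):
    fs[n]=imaging.grab_frame(n);save(f"pics/{n}0.png",fs[n]["image"])
pickle.dump(fs,open("f0.pkl","wb"))
a=np.hstack([cv2.resize(fs[n]["image"],(400,300)) for n in("scene","wrist")])
for n in fs: print(n,{k:v for k,v in fs[n].items() if k!="image"})
E
```

```text
pics
{'time': 0.0, 'joint_pos': array([-1.38403430e+00,  5.33306066e-02,  1.61430282e+00, -2.62417234e-05,
        1.47603331e+00, -1.19034509e-01]), 'joint_vel': array([ 0.00065257,  0.00195408, -0.00120498, -0.00064532,  0.0023616 ,
        0.00169514]), 'joint_efforts': array([ 1.40516637e-03, -3.93681800e+01, -3.70174098e+01, -1.09809398e-04,
        7.11614237e-03,  8.04695020e-06]), 'tool_pos': array([ 0.18801753, -0.59541157,  0.24407401]), 'tool_rot': array([-1.03600785e-03,  9.88333091e-01,  1.52304384e-01, -4.81647280e-05]), 'contact_force': array([-0.5700965 ,  0.07319897, -0.39730864]), 'ft_torque': array([-0.00619715, -0.05553032, -0.00036091]), 'grasp_force': 0.0, 'gripper_width': 0.9978243679368218}
scene {'fx': 414.18436591756887, 'fy': 414.18436591756887, 'cx': 277.48886742203194, 'cy': 207.8056901000778, 'R': array([[-0.75611348,  0.65443646, -0.00230859],
       [ 0.5497881 ,  0.63328491, -0.54468639],
       [-0.35500064, -0.41311396, -0.83863663]]), 't': array([ 0.48558502, -0.23534641,  1.29060665])}
top {'fx': 507.39137828653827, 'fy': 507.39137828653827, 'cx': 283.7985806908286, 'cy': 200.4380758095641, 'R': array([[-0.06106089, -0.99812767,  0.00356581],
       [-0.97532089,  0.05890548, -0.21278935],
       [ 0.21218089, -0.01647091, -0.97709159]]), 't': array([-0.01451775,  0.6049692 ,  0.90629233])}
wrist {'fx': 307.07321719263393, 'fy': 307.07321719263393, 'cx': 282.45076790153496, 'cy': 211.40880307848732, 'mount': array([[-5.77383012e-04, -9.44798955e-01, -3.27650121e-01,
         8.42532457e-02],
       [ 9.99999706e-01, -3.80123162e-04, -6.66085137e-04,
         9.80597628e-04],
       [ 5.04769141e-04, -3.27650410e-01,  9.44798896e-01,
        -1.29223426e-01],
       [ 0.00000000e+00,  0.00000000e+00,  0.00000000e+00,
         1.00000000e+00]])}
```

View pics/top0.png

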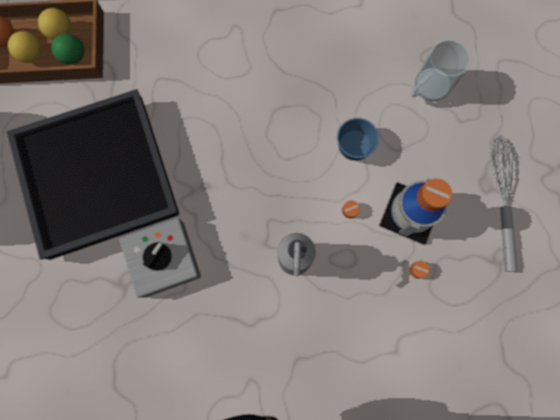

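View pics/scene0.png

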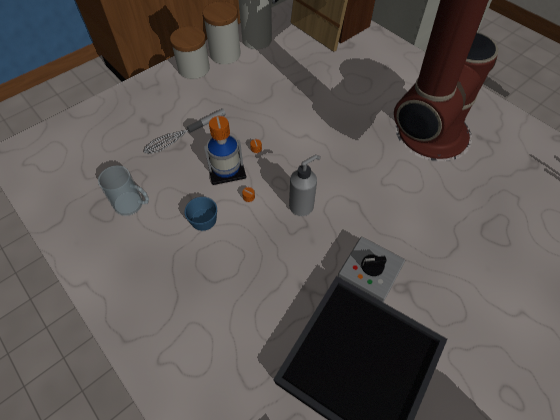

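Top view: dial at about (157,254), with white (137,250), green (145,239), orange (157,234) and red (170,238) dots. There are three orange caps: (435,192) on the blue bottle, and loose ones at (351,209) and (420,269). The one on the bottle is by far the largest and sits on the clamped bottle, so it fits. I'll confirm that in a crop and measure.

```bash
cat > m.py <<'E'
from h import *
import pickle
fs=pickle.load(open("f0.pkl","rb"))
def blobs(im,lo,hi,box,mn=4):
    h=cv2.cvtColor(im,cv2.COLOR_RGB2HSV);m=cv2.inRange(h,lo,hi)
    k=np.zeros_like(m);x0,y0,x1,y1=box;k[y0:y1,x0:x1]=255;m&=k
    n,_,st,c=cv2.connectedComponentsWithStats(m)
    return [(st[i].tolist(),c[i].round(1)) for i in range(1,n) if st[i][4]>=mn]
T=fs["top"];S=fs["scene"]
for nm,f,box,cb in(("top",T,(120,220,205,300),(320,150,480,290)),("scene",S,(335,240,405,300),(190,100,280,210))):
    im=f["image"]
    for c,lo,hi in(("g",(45,80,40),(90,255,255)),("o/r",(0,110,60),(18,255,255)),("r",(170,110,60),(180,255,255))):
        for st,p in blobs(im,lo,hi,box): print(nm,c,st,p,ray(f,*p,.055).round(4))
    for st,p in blobs(im,(3,150,90),(18,255,255),cb,15): print(nm,"cap",st,p,ray(f,*p,.19).round(4),ray(f,*p,.17).round(4))
a=cv2.resize(T["image"][215:305,110:210],(400,360),interpolation=2)
b=cv2.resize(T["image"][165:285,330:463],(400,360),interpolation=2)
save("pics/crop1.png",np.hstack([a,b]))
E
python3 m.py
```

```text
top g [143, 237, 5, 4, 18] [144.8 238.5] [0.5472 0.2171 0.055 ]
top o/r [155, 232, 6, 5, 22] [157.3 234.2] [0.554  0.1933 0.055 ]
top o/r [168, 236, 5, 4, 18] [169.8 237.5] [0.5462 0.1696 0.055 ]
top cap [418, 180, 34, 30, 621] [433.6 194.7] [ 0.5706 -0.2992  0.19  ] [ 0.5748 -0.3056  0.17  ]
top cap [343, 201, 16, 16, 142] [350.4 209.3] [ 0.5542 -0.1583  0.19  ] [ 0.558  -0.1613  0.17  ]
top cap [410, 262, 19, 16, 175] [419.  269.6] [ 0.4485 -0.2602  0.19  ] [ 0.4497 -0.2657  0.17  ]
scene g [367, 280, 5, 4, 18] [369.2 281.5] [0.5463 0.2148 0.055 ]
scene o/r [353, 265, 5, 5, 18] [354.9 267.1] [0.5447 0.1679 0.055 ]
scene o/r [358, 274, 5, 5, 21] [360. 276.] [0.5523 0.1914 0.055 ]
scene cap [209, 116, 21, 24, 345] [219.7 127.5] [ 0.5828 -0.2907  0.19  ] [ 0.5731 -0.3078  0.17  ]
scene cap [250, 139, 12, 14, 111] [256.1 145.7] [ 0.5519 -0.1835  0.19  ] [ 0.5414 -0.1978  0.17  ]
scene cap [242, 187, 13, 15, 120] [248.6 194.4] [ 0.6563 -0.0824  0.19  ] [ 0.6485 -0.0941  0.17  ]
```

View pics/crop1.png

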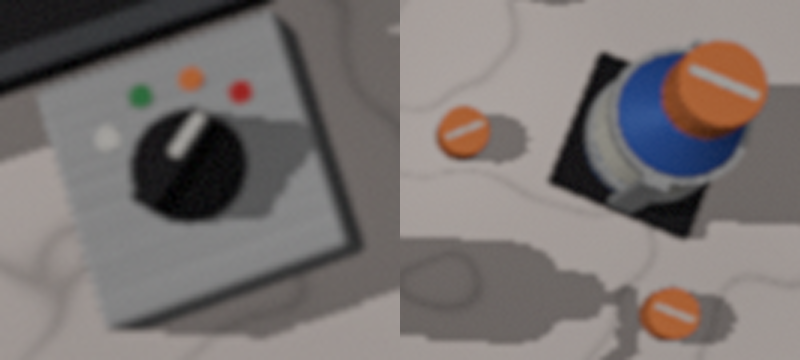

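The crop confirms the bottle's cap at (435,192) as the largest and the one meant. The dial's pointer looks closer to red than to orange, so I'll check it from the wrist. Moving above the dial at about (0.512, 0.193).

>>> play_rows(commands=[[26,-31,-10,0,0,0],[26,-31,-10,0,0,0],[26,-31,-10,0,0,0],[26,-31,-10,0,0,0],[26,-31,-10,0,0,0]], hand=85)

```text
time: 0.57
tool_pos: [0.2656, -0.4072, 0.2951]
tool_rot: [-0.0, 0.988, 0.152, -0.0]
contact_force: [1.1, -0.1, 0.3]
gripper_width: 0.994
grasp_force: 0.0
```

>>> play_rows(commands=[[26,-31,0,0,0,0],[26,-31,0,0,0,0],[26,-31,0,0,0,0],[26,-31,0,0,0,0],[26,-31,0,0,0,0]])

```text
time: 0.98
tool_pos: [0.3428, -0.2202, 0.2951]
tool_rot: [0.0, 0.988, 0.152, 0.0]
contact_force: [0.6, -0.3, -1.0]
gripper_width: 1.0
grasp_force: 0.0
```

>>> play_rows(commands=[[26,-31,0,0,0,0],[26,-31,0,0,0,0],[26,-31,0,0,0,0],[26,-31,0,0,0,0],[26,-31,0,0,0,0]])

```text
time: 1.4
tool_pos: [0.4202, -0.0331, 0.2953]
tool_rot: [0.0, 0.988, 0.152, 0.0]
contact_force: [1.2, -0.2, 1.2]
gripper_width: 0.993
grasp_force: 0.0
```

>>> play_rows(commands=[[26,-31,0,0,0,0],[26,-31,0,0,0,0],[26,-31,0,0,0,0],[26,-31,0,0,0,0],[26,-31,0,0,0,0]])

```text
time: 1.82
tool_pos: [0.4975, 0.154, 0.295]
tool_rot: [0.0, 0.988, 0.153, -0.0]
contact_force: [-0.4, -1.1, -0.3]
gripper_width: 0.998
grasp_force: 0.0
```

>>> play_rows(commands=[[26,-31,0,0,0,0],[0,0,10,0,0,0],[0,0,20,0,0,0],[0,0,20,0,0,0],[0,0,10,0,0,0]])

```text
time: 2.23
tool_pos: [0.5114, 0.189, 0.2319]
tool_rot: [0.0, 0.988, 0.153, -0.002]
contact_force: [0.0, -0.2, -0.2]
gripper_width: 0.994
grasp_force: 0.0
```

>>> play_rows(commands=[[0,0,0,0,0,0],[0,0,0,0,0,0]])

```text
time: 2.4
tool_pos: [0.5125, 0.1888, 0.2348]
tool_rot: [0.0, 0.988, 0.152, -0.001]
contact_force: [0.3, -0.1, 0.5]
gripper_width: 0.996
grasp_force: 0.0
```

```bash
cat >> h.py <<'E'
from scipy.spatial.transform import Rotation as Rn
def wrist():
    s=manip.state();f=imaging.grab_frame("wrist")
    q=s["tool_rot"];W=np.eye(4);W[:3,:3]=Rn.from_quat([q[1],q[2],q[3],q[0]]).as_matrix();W[:3,3]=s["tool_pos"]
    M=np.linalg.inv(W@np.array(f["mount"]));f["R"]=M[:3,:3];f["t"]=M[:3,3];return f,s
def blobs(im,lo,hi,mn=30):
    m=cv2.inRange(cv2.cvtColor(im,cv2.COLOR_RGB2HSV),lo,hi)
    n,_,st,c=cv2.connectedComponentsWithStats(m)
    return [(st[i].tolist(),c[i].round(1)) for i in range(1,n) if st[i][4]>=mn]
E
python3 - <<'E'
from h import *
f,s=wrist();save("pics/w1.png",f["image"]);im=f["image"]
for c,lo,hi in(("g",(45,80,40),(90,255,255)),("o/r",(0,110,60),(18,255,255)),("white",(0,0,140),(180,45,255))):
    for st,p in blobs(im,lo,hi): print(c,st,p,ray(f,*p,.055).round(4),ray(f,*p,.092).round(4))
E
```

```text
g [261, 147, 12, 11, 106] [266.5 152. ] [0.5457 0.2151 0.055 ] [0.5514 0.2149 0.092 ]
o/r [286, 147, 12, 12, 116] [291.5 152.5] [0.5527 0.1912 0.055 ] [0.5576 0.1938 0.092 ]
o/r [306, 162, 12, 11, 105] [311.4 167. ] [0.5449 0.1674 0.055 ] [0.5507 0.1729 0.092 ]
white [0, 0, 560, 408, 121774] [284.  210.6] [0.492  0.1798 0.055 ] [0.5041 0.1838 0.092 ]
white [239, 136, 14, 8, 37] [245.2 140. ] [0.5507 0.2385 0.055 ] [0.5558 0.2355 0.092 ]
white [266, 159, 17, 4, 31] [272.9 160.2] [0.5398 0.2067 0.055 ] [0.5462 0.2075 0.092 ]
white [319, 161, 16, 8, 64] [326.  164.7] [0.5516 0.1541 0.055 ] [0.5566 0.1612 0.092 ]
white [279, 186, 21, 16, 111] [289.2 193.7] [0.5114 0.1803 0.055 ] [0.5212 0.1842 0.092 ]
white [314, 207, 18, 12, 73] [324.1 214.4] [0.5007 0.1376 0.055 ] [0.5118 0.1467 0.092 ]
white [307, 220, 23, 6, 67] [318.2 221.9] [0.4907 0.1407 0.055 ] [0.503  0.1494 0.092 ]
white [95, 394, 41, 26, 734] [115.7 409. ] [0.1476 0.3133 0.055 ] [0.201  0.3013 0.092 ]
white [430, 394, 41, 26, 736] [449.4 409. ] [ 0.2855 -0.1236  0.055 ] [ 0.3223 -0.0833  0.092 ]
```

View pics/w1.png

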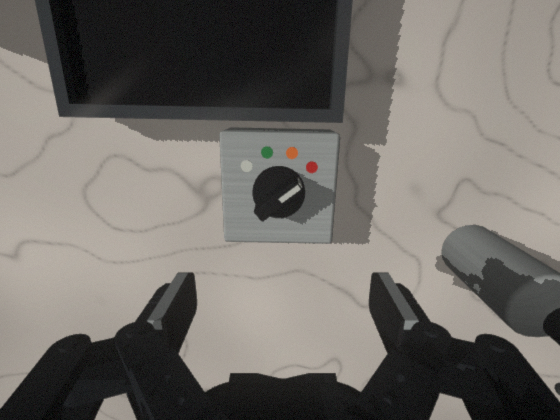

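The wrist view shows the dial axis at (278,192) with the stripe (279,201)→(299,186) pointing at red (311,167), so the dial stands at red, two detents past green. The bar's bearing is about -0.62 rad. I'll align to it, descend and grip.

>>> play_rows(commands=[[0,-4,0,0,0,0],[0,0,0,0,0,6.6],[0,0,0,0,0,6.6],[0,0,0,0,0,6.6],[0,0,0,0,0,6.6]])

```text
time: 2.87
tool_pos: [0.5123, 0.1932, 0.2371]
tool_rot: [-0.001, 0.997, -0.08, 0.001]
contact_force: [1.4, -1.5, 0.2]
gripper_width: 0.994
grasp_force: 0.0
```

>>> play_rows(commands=[[0,0,0,0,0,6.6],[0,0,0,0,0,6.6],[0,0,0,0,0,6.6],[0,0,0,0,0,6.6],[0,0,20,0,0,0]])

```text
time: 3.28
tool_pos: [0.5148, 0.1938, 0.2216]
tool_rot: [-0.003, 0.952, -0.305, 0.005]
contact_force: [-0.1, 0.2, 1.2]
gripper_width: 0.998
grasp_force: 0.0
```

>>> play_rows(commands=[[0,0,25,0,0,0],[0,0,25,0,0,0],[0,0,20,0,0,0],[0,0,0,0,0,0],[0,0,0,0,0,0]])

```text
time: 3.7
tool_pos: [0.5115, 0.193, 0.1455]
tool_rot: [0.0, 0.953, -0.303, -0.0]
contact_force: [0.2, -1.3, 0.8]
gripper_width: 0.997
grasp_force: 0.0
```

Run:
```python
from h import *
f,s=wrist();im=f["image"];print(s["tool_pos"],s["tool_rot"]);pts={}
for c,lo,hi in(("g",(45,80,40),(90,255,255)),("o/r",(0,110,60),(18,255,255))):
    for st,p in blobs(im,lo,hi): print(c,st,p,ray(f,*p,.055).round(4))
save("pics/w2.png",im)
```

```text
[0.51149577 0.19299317 0.14552823] [ 1.25665950e-04  9.52966115e-01 -3.03076661e-01 -3.23514009e-04]
g [223, 197, 16, 15, 184] [230.5 203.7] [0.5458 0.2156 0.055 ]
o/r [275, 160, 17, 17, 216] [283. 168.] [0.5451 0.1678 0.055 ]
o/r [242, 170, 17, 17, 210] [250.4 178. ] [0.5528 0.1915 0.055 ]
```

View pics/w2.png

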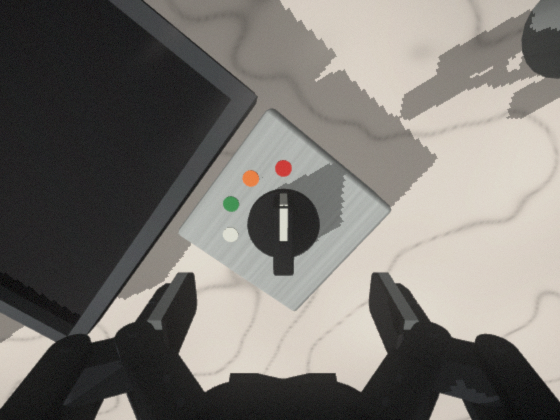

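The bar at (284,235) lies straight along the tool x axis and is centred. The pointer is on red (283,168). Descending and gripping.

>>> play_rows(commands=[[0,0,20,0,0,0],[0,0,20,0,0,0],[0,0,15,0,0,0],[0,0,10,0,0,0],[0,0,0,0,0,0]])

```text
time: 4.17
tool_pos: [0.5114, 0.1929, 0.08]
tool_rot: [0.0, 0.953, -0.303, -0.0]
contact_force: [-0.6, -0.4, 0.4]
gripper_width: 0.999
grasp_force: 0.0
```

>>> play_rows(commands=[[0,0,0,0,0,0],[0,0,0,0,0,0],[0,0,0,0,0,0],[0,0,0,0,0,0],[0,0,0,0,0,0]], hand=0)

```text
time: 4.58
tool_pos: [0.5122, 0.1931, 0.0812]
tool_rot: [-0.0, 0.953, -0.303, 0.001]
contact_force: [-0.5, 0.2, -0.3]
gripper_width: 0.297
grasp_force: 0.0
```

>>> play_rows(commands=[[0,0,0,0,0,0],[0,0,0,0,0,0],[0,0,0,0,0,0]])

```text
time: 4.83
tool_pos: [0.5116, 0.1925, 0.0811]
tool_rot: [0.001, 0.953, -0.303, -0.0]
contact_force: [-3.7, -3.1, 5.2]
gripper_width: 0.151
grasp_force: 59.3
```

Gripped. Turning 68.8° counter-clockwise, from red past orange to green.

>>> play_rows(commands=[[0,0,0,0,0,-5],[0,0,0,0,0,-5],[0,0,0,0,0,-5],[0,0,0,0,0,-5],[0,0,0,0,0,-5]])

```text
time: 5.25
tool_pos: [0.5117, 0.1928, 0.0811]
tool_rot: [0.0, 0.996, -0.087, -0.0]
contact_force: [-3.1, -1.5, 5.7]
gripper_width: 0.148
grasp_force: 59.3
```

>>> play_rows(commands=[[0,0,0,0,0,-5],[0,0,0,0,0,-5],[0,0,0,0,0,-5],[0,0,0,0,0,-5],[0,0,0,0,0,-5]])

```text
time: 5.67
tool_pos: [0.5116, 0.193, 0.0811]
tool_rot: [-0.0, 0.991, 0.13, -0.0]
contact_force: [-3.1, -0.4, 4.8]
gripper_width: 0.155
grasp_force: 59.3
```

>>> play_rows(commands=[[0,0,0,0,0,-5],[0,0,0,0,0,-5],[0,0,0,0,0,-5],[0,0,0,0,0,-4],[0,0,0,0,0,0]])

```text
time: 6.08
tool_pos: [0.5116, 0.1931, 0.0811]
tool_rot: [-0.0, 0.957, 0.291, -0.0]
contact_force: [-2.6, -0.1, 4.1]
gripper_width: 0.153
grasp_force: 59.3
```

>>> play_rows(commands=[[0,0,0,0,0,0],[0,0,0,0,0,0],[0,0,0,0,0,0]])

```text
time: 6.33
tool_pos: [0.5116, 0.1932, 0.0811]
tool_rot: [-0.0, 0.957, 0.29, -0.0]
contact_force: [-2.9, -0.7, 5.0]
gripper_width: 0.149
grasp_force: 59.3
```

Release, rise and check.

>>> play_rows(commands=[[0,0,0,0,0,0],[0,0,0,0,0,0],[0,0,0,0,0,0],[0,0,0,0,0,0],[0,0,0,0,0,0]], hand=85)

```text
time: 6.75
tool_pos: [0.5116, 0.1929, 0.0801]
tool_rot: [-0.0, 0.957, 0.29, -0.0]
contact_force: [-0.4, -0.0, 0.2]
gripper_width: 0.847
grasp_force: 0.0
```

>>> play_rows(commands=[[0,0,0,0,0,0],[0,0,-15,0,0,0],[0,0,-30,0,0,0],[0,0,-40,0,0,0],[0,0,-40,0,0,0]])

```text
time: 7.17
tool_pos: [0.5105, 0.1927, 0.2053]
tool_rot: [-0.0, 0.957, 0.29, -0.002]
contact_force: [1.3, -0.3, 0.1]
gripper_width: 0.991
grasp_force: 0.0
```

>>> play_rows(commands=[[0,0,-40,0,0,0],[0,0,-35,0,0,0],[0,0,-20,0,0,0],[0,0,0,0,0,0],[0,0,0,0,0,0]])

```text
time: 7.58
tool_pos: [0.5123, 0.1931, 0.3022]
tool_rot: [0.0, 0.957, 0.29, 0.002]
contact_force: [-0.1, 0.4, -1.2]
gripper_width: 0.99
grasp_force: 0.0
```

Run:
```python
from h import *
f,s=wrist();im=f["image"];print(s["tool_pos"],s["tool_rot"],s["joint_pos"])
print([ (f["R"]@np.array(p)+f["t"]) for p in [(.5115,.193,.06)]])
c=f["R"]@np.array([.5115,.193,.06])+f["t"];u=int(f["cx"]+f["fx"]*c[0]/c[2]);v=int(f["cy"]+f["fy"]*c[1]/c[2])
save("pics/w3.png",cv2.resize(im[max(0,v-60):v+60,max(0,u-80):u+80],(640,480),interpolation=2));print(u,v)
```

```text
[0.51231214 0.19309248 0.30216188] [1.34632567e-04 9.57013305e-01 2.90038302e-01 1.81635869e-03] [ 2.24501154e-01 -1.62841767e-01  1.72609837e+00 -1.53748195e-05
  1.57469340e+00  1.20676267e+00]
[array([-0.00129557, -0.04080394,  0.37891281])]
281 178
```

View pics/w3.png

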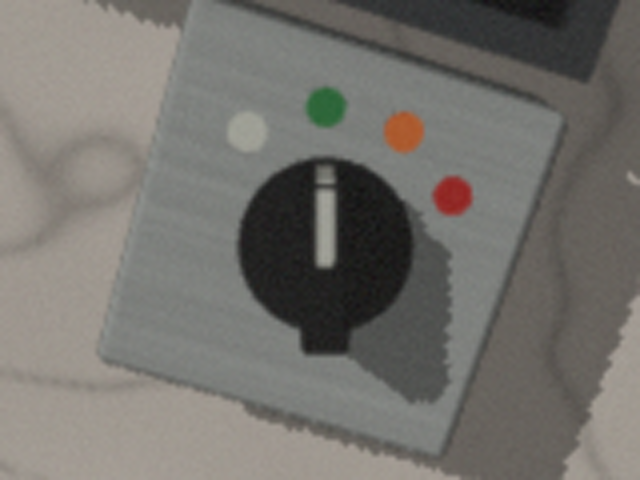

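The pointer is now on green (325,107 in the crop), with the bar clicked in at (325,215). Moving above the cap at a safe height.

>>> play_rows(commands=[[-17.3,34.6,0,0,0,0],[-17.3,34.6,0,0,0,0],[-17.3,34.6,0,0,0,0],[-17.3,34.6,0,0,0,0],[-17.3,34.6,0,0,0,0]])

```text
time: 8.05
tool_pos: [0.5346, -0.0004, 0.2974]
tool_rot: [-0.001, 0.957, 0.29, -0.002]
contact_force: [-0.1, -0.6, 0.1]
gripper_width: 0.995
grasp_force: 0.0
```

>>> play_rows(commands=[[-17.3,34.6,0,0,0,0],[-17.3,34.6,0,0,0,0],[-17.3,34.6,0,0,0,0],[-17.3,34.6,0,0,0,0],[-17.3,34.6,0,0,0,0]])

```text
time: 8.47
tool_pos: [0.5587, -0.1924, 0.2972]
tool_rot: [-0.002, 0.957, 0.29, -0.002]
contact_force: [0.6, 0.4, 1.0]
gripper_width: 0.992
grasp_force: 0.0
```

>>> play_rows(commands=[[-17.3,34.6,0,0,0,0],[-17.3,34.6,0,0,0,0],[-17.3,34.6,0,0,0,0],[0,0,0,0,0,6.8],[0,0,0,0,0,6.8]])

```text
time: 8.88
tool_pos: [0.573, -0.3079, 0.296]
tool_rot: [-0.002, 0.985, 0.17, -0.002]
contact_force: [0.2, -0.3, -0.8]
gripper_width: 0.994
grasp_force: 0.0
```

>>> play_rows(commands=[[0,0,0,0,0,6.8],[0,0,0,0,0,6.8],[0,0,0,0,0,6.8],[0,0,0,0,0,6.8],[0,0,0,0,0,6.8]])

```text
time: 9.3
tool_pos: [0.5734, -0.3055, 0.2968]
tool_rot: [-0.001, 0.992, -0.124, -0.002]
contact_force: [-0.4, -0.8, -0.2]
gripper_width: 0.995
grasp_force: 0.0
```

>>> play_rows(commands=[[0,0,0,0,0,6.8],[0,0,0,0,0,6.8],[0,0,0,0,0,6.8],[0,0,0,0,0,0],[0,0,0,0,0,0]])

```text
time: 9.72
tool_pos: [0.5736, -0.3056, 0.2977]
tool_rot: [-0.001, 0.956, -0.293, -0.002]
contact_force: [-0.1, -0.9, -0.0]
gripper_width: 0.996
grasp_force: 0.0
```

Run:
```python
from h import *
f,s=wrist();im=f["image"];q=s["tool_rot"];print(s["tool_pos"],q,2*np.arctan2(q[2],q[1]),s["joint_pos"])
save("pics/w4.png",im)
for st,p in blobs(im,(3,150,90),(18,255,255)): print(st,p,ray(f,*p,.19).round(4))
m=cv2.inRange(cv2.cvtColor(im,cv2.COLOR_RGB2HSV),(3,150,90),(18,255,255))
c=max(cv2.findContours(m,0,2)[0],key=cv2.contourArea)
(u,v),r=cv2.minEnclosingCircle(c);print(u,v,r,ray(f,u,v,.19), cv2.fitEllipse(cv2.convexHull(c)))
```

```text
[ 0.57360708 -0.30559875  0.29773691] [-5.96281324e-04  9.56019476e-01 -2.93296791e-01 -1.84319415e-03] -0.5953480939169972 [-6.03941308e-01  8.78831899e-02  1.48917876e+00  2.56151650e-05
  1.56840511e+00  1.56220300e+00]
[254, 181, 60, 59, 2390] [283.5 209.6] [ 0.576  -0.3092  0.19  ]
[194, 200, 24, 23, 346] [205.3 210.7] [ 0.6111 -0.2558  0.19  ]
[318, 223, 24, 23, 365] [328.9 234.2] [ 0.5366 -0.3284  0.19  ]
[21, 362, 7, 6, 32] [ 23.9 364.5] [ 0.586  -0.0056  0.19  ]
283.18182373046875 208.18182373046875 31.36992073059082 [ 0.57719938 -0.30962253  0.19      ] ((283.4008483886719, 209.4891815185547), (58.236026763916016, 61.03025817871094), 126.07157135009766)
```

View pics/w4.png

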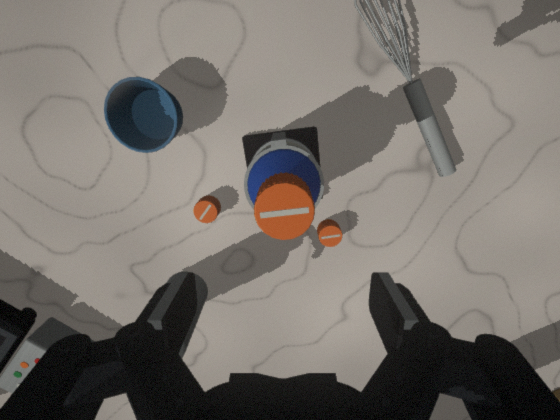

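The wrist view confirms the big bottle cap at (284,211), with its stripe at (284,213). The small loose caps are at (205,210) and (329,234). The cap is under the TCP within about 1 mm, so I'll descend and grip.

>>> play_rows(commands=[[1,1,15,0,0,0],[0,0,30,0,0,0],[0,0,30,0,0,0],[0,0,20,0,0,0],[0,0,20,0,0,0]])

```text
time: 10.18
tool_pos: [0.5734, -0.3067, 0.1815]
tool_rot: [-0.001, 0.956, -0.294, -0.002]
contact_force: [0.3, 0.0, -0.2]
gripper_width: 0.995
grasp_force: 0.0
```

>>> play_rows(commands=[[0,0,15,0,0,0],[0,0,5,0,0,0],[0,0,0,0,0,0],[0,0,0,0,0,0]])

```text
time: 10.52
tool_pos: [0.5748, -0.3076, 0.1657]
tool_rot: [0.0, 0.956, -0.295, 0.0]
contact_force: [-0.1, -0.3, 0.6]
gripper_width: 0.996
grasp_force: 0.0
```

>>> play_rows(commands=[[0,0,0,0,0,0],[0,0,0,0,0,0],[0,0,0,0,0,0],[0,0,0,0,0,0],[0,0,0,0,0,0]], hand=0)

```text
time: 10.93
tool_pos: [0.5752, -0.3078, 0.1671]
tool_rot: [0.0, 0.956, -0.295, 0.001]
contact_force: [-0.7, 0.9, 4.7]
gripper_width: 0.569
grasp_force: 61.2
```

>>> play_rows(commands=[[0,0,0,0,0,0],[0,0,0,0,0,0]])

```text
time: 11.1
tool_pos: [0.5752, -0.3078, 0.1666]
tool_rot: [0.0, 0.956, -0.295, 0.001]
contact_force: [0.3, 0.2, 4.5]
gripper_width: 0.576
grasp_force: 61.2
```

>>> play_rows(commands=[[0,0,2,0,0,0],[0,0,2,0,0,0],[0,0,2,0,0,0],[0,0,2,0,0,0],[0,0,0,0,0,0]])

```text
time: 11.52
tool_pos: [0.5753, -0.3079, 0.1599]
tool_rot: [0.0, 0.956, -0.295, 0.001]
contact_force: [-4.1, 2.5, 13.9]
gripper_width: 0.57
grasp_force: 61.5
```

>>> play_rows(commands=[[0,0,0,0,0,0],[0,0,0,0,0,0]])

```text
time: 11.68
tool_pos: [0.5753, -0.3079, 0.1603]
tool_rot: [0.0, 0.956, -0.295, 0.001]
contact_force: [-3.2, 2.4, 12.8]
gripper_width: 0.572
grasp_force: 61.5
```

>>> play_rows(commands=[[0,0,2,0,0,0],[0,0,0,0,0,0],[0,0,0,0,0,0],[0,0,0,0,0,0]])

```text
time: 12.02
tool_pos: [0.5753, -0.3079, 0.1588]
tool_rot: [0.0, 0.956, -0.295, 0.001]
contact_force: [-4.1, 3.4, 14.4]
gripper_width: 0.572
grasp_force: 61.7
```

>>> play_rows(commands=[[0,0,0,0,0,0]])

```text
time: 12.1
tool_pos: [0.5753, -0.3079, 0.1588]
tool_rot: [0.0, 0.956, -0.295, 0.001]
contact_force: [-3.8, 2.7, 13.4]
gripper_width: 0.569
grasp_force: 61.7
```

>>> play_rows(commands=[[0,0,0.8,0,0,0],[0,0,0,0,0,-3],[0,0,0,0,0,-4],[0,0,0,0,0,-4],[0,0,0,0,0,0]])

```text
time: 12.52
tool_pos: [0.5763, -0.3084, 0.1588]
tool_rot: [0.001, 0.98, -0.201, 0.003]
contact_force: [-2.2, 2.2, 15.4]
gripper_width: 0.571
grasp_force: 61.8
```

```bash
python3 -c "
from h import *
s=manip.state();q=s['tool_rot'];print(s['tool_pos'],2*np.arctan2(q[2],q[1]),s['contact_force'],s['ft_torque'])"
```

```text
[ 0.57630118 -0.30841346  0.15879788] -0.4037961125650855 [-2.24204299  2.18586565 15.40244128] [0.22231906 0.27966977 0.07188557]
```

>>> play_rows(commands=[[0,0,0,0,0,-5],[0,0,0,0,0,-5],[0,0,0,0,0,-5],[0,0,0,0,0,-5],[0,0,0,0,0,-5]])

```text
time: 12.93
tool_pos: [0.5768, -0.3085, 0.159]
tool_rot: [0.002, 1.0, 0.017, 0.003]
contact_force: [-0.1, 2.2, 13.7]
gripper_width: 0.573
grasp_force: 61.9
```

>>> play_rows(commands=[[0,0,0,0,0,-5],[0,0,0,0,0,-5],[0,0,0,0,0,-5],[0,0,0,0,0,-5],[0,0,0,0,0,-5]])

```text
time: 13.35
tool_pos: [0.5766, -0.3083, 0.1589]
tool_rot: [0.002, 0.972, 0.233, 0.002]
contact_force: [-0.2, 2.0, 14.8]
gripper_width: 0.571
grasp_force: 62.0
```

>>> play_rows(commands=[[0,0,0,0,0,-5],[0,0,0,0,0,-2],[0,0,0,0,0,0],[0,0,0,0,0,0]])

```text
time: 13.68
tool_pos: [0.5766, -0.3082, 0.1589]
tool_rot: [0.002, 0.957, 0.29, 0.002]
contact_force: [-1.1, 1.2, 13.5]
gripper_width: 0.57
grasp_force: 62.0
```

```bash
python3 -c "
from h import *
f,s=wrist();q=s['tool_rot'];print(s['tool_pos'],2*np.arctan2(q[2],q[1]),s['contact_force'],s['ft_torque'])
save('pics/w5.png',f['image'])"
```

```text
[ 0.57662065 -0.30823451  0.15888636] 0.5888724600903201 [-1.05856734  1.24046013 13.50044763] [0.35982375 0.11389564 0.0095743 ]
```

View pics/w5.png

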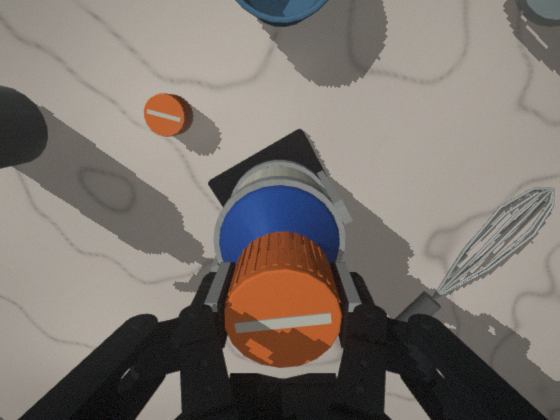

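The stripe (283,324) keeps its angle to the gripper, so the cap turned the full 1.18 rad. Lifting straight up.

>>> play_rows(commands=[[0,0,-4,0,0,0],[0,0,-4,0,0,0],[0,0,-4,0,0,0],[0,0,-4,0,0,0],[0,0,0,0,0,0]])

```text
time: 14.15
tool_pos: [0.5742, -0.3073, 0.1702]
tool_rot: [-0.0, 0.957, 0.29, -0.0]
contact_force: [-0.5, -0.3, -1.1]
gripper_width: 0.566
grasp_force: 61.8
```

>>> play_rows(commands=[[0,0,-5,0,0,0],[0,0,-8,0,0,0],[0,0,-10,0,0,0],[0,0,-15,0,0,0],[0,0,-15,0,0,0]])

```text
time: 14.57
tool_pos: [0.5744, -0.3074, 0.2249]
tool_rot: [-0.0, 0.957, 0.29, -0.0]
contact_force: [0.1, 0.1, -0.7]
gripper_width: 0.573
grasp_force: 62.0
```

>>> play_rows(commands=[[0,0,-12,0,0,0],[0,0,-7,0,0,0],[0,0,-3,0,0,0],[0,0,0,0,0,0],[0,0,0,0,0,0]])

```text
time: 14.98
tool_pos: [0.5744, -0.3073, 0.2452]
tool_rot: [-0.0, 0.957, 0.29, -0.0]
contact_force: [0.2, 0.1, -0.5]
gripper_width: 0.568
grasp_force: 62.0
```

>>> play_rows(commands=[[0,0,0,0,0,0],[0,0,0,0,0,0],[0,0,0,0,0,0],[0,0,0,0,0,0],[0,0,0,0,0,0]])

```text
time: 15.4
tool_pos: [0.5744, -0.3073, 0.2451]
tool_rot: [-0.0, 0.957, 0.29, -0.0]
contact_force: [-0.8, 0.1, -0.8]
gripper_width: 0.568
grasp_force: 62.0
```

```bash
python3 -c "
from h import *
f=imaging.grab_frame('scene');t=imaging.grab_frame('top')
for g in(f,t):
  for st,p in blobs(g['image'],(3,150,90),(18,255,255),100): print(st,p,ray(g,*p,.25).round(4))
a=cv2.resize(f['image'][80:240,160:340],(400,356),interpolation=2);b=cv2.resize(t['image'][120:300,270:472],(400,356),interpolation=2)
save('pics/end.png',np.hstack([a,b]));s=manip.state();print(s['tool_pos'],s['tool_rot'],s['joint_vel'].round(3))"
```

```text
[205, 94, 20, 24, 272] [214.4 107.2] [ 0.5817 -0.3015  0.25  ]
[250, 139, 12, 14, 113] [256.  145.7] [ 0.5836 -0.1407  0.25  ]
[242, 187, 13, 15, 118] [248.5 194.5] [ 0.68   -0.0473  0.25  ]
[0, 17, 9, 25, 162] [ 3.1 29.2] [0.8814 0.3994 0.25  ]
[343, 201, 16, 16, 135] [350.5 209.5] [ 0.5424 -0.1495  0.25  ]
[ 0.57450169 -0.30738265  0.2453437 ] [-9.63783847e-05  9.57013941e-01  2.90041900e-01 -5.59894221e-05] [ 0.    -0.001 -0.002  0.002 -0.    -0.001]
```

View pics/end.png

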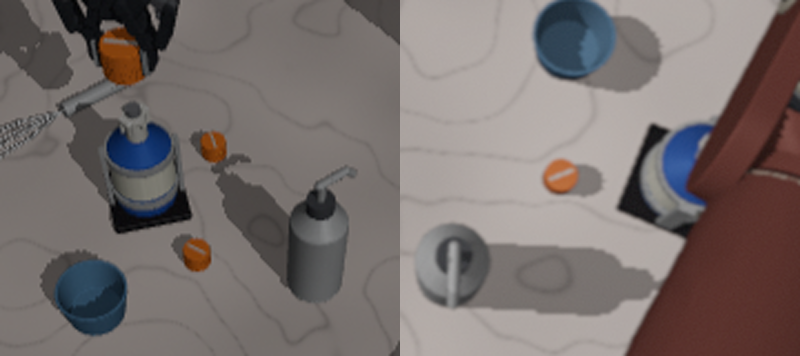

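The cap (122,55 in the crop) is held upright about 7 cm above the open mouth (133,110). The pump bottle and ramekin have not moved. Handing in.

```bash
python3 -c "
from plant import manip
print(manip.job_done())"
```

```text
the job is handed in; nothing more can be done
None
```

The job is handed in: the dial is clicked in at the green mark (it stood at red, two detents past, not at cooking), and the cap is held upright and still about 7 cm above the open mouth, with the pump bottle and ramekin where they stood.

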